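Slide the dish carriage home into the reader with its lock held down

TASK

Load the dish into the white reader: press the orange lock button on the carriage down with closed fingertips and, keeping it held down all the way, push the carriage along its rail towards the white housing until it is fully home against its end stop; only then let the button spring up and move the hand clear. Do not grip anything, do not touch the dish, and leave the things standing around the rail where they are.

Things in the scene. Friction and masses are not known exactly. Their poses are not given: they have to be found in the camera images.
- reader: Fixed dish reader: aluminium base plate 116 mm wide (x), 10 mm thick, y = -165 to +225 mm, with a rail along y and, at y = +90 to +215 mm, a white housing 63 mm high whose mouth faces -y. Origin: on the worktop, on the rail's centre line. Its +y axis points along the rail into the housing, the way the carriage has to go; z is up.
- carriage (a joint): Position of the grey carriage (100 mm wide, 76 mm along the rail, block top 32 mm above the worktop) along the reader's +y, in m: 0 = far end from the housing, 0.130 = home at the end stop. Starts somewhere between 0 and 0.045. The button's centre stands at reader y = -0.090 + this value, x = 0. Slides with 1 to 2 N once unlocked.
- lock_button (a joint): How far the orange button is pressed, m: 0 = up (locked), 0.008 = fully down at its stop. Spring: 3.5 N to start moving, 6.3 N fully down; springs up when let go. It rides on the carriage. While it is up its pin stands in a slot of the rail (slots every 9 mm, 4 mm play) and the carriage is locked; pressed past 4 mm the carriage is free. Let go at the end stop, the pin rises into the last slot (only within 2 mm of the stop).
- button_top (a point): Centre of the top face of the orange lock button, which is 40 mm (across the rail) by 36 mm (along it), flat and horizontal; 44 mm above the worktop when up, 36 mm when fully down, when it still stands 4 mm proud of the carriage block.
- fence_top (a point): Centre of the top edge of the dark upright fence on the carriage, between button and dish: 48 mm across the rail, 6 mm thick, top 54 mm above the worktop (10 mm above the raised button). Its face towards the button lies 21 mm from the button's centre (reader +y side); a fingertip that presses the button can push against that face.
- dish_center (a point): Centre of the clear dish (60 mm across, 16 mm high) resting in the tray at the front of the carriage, 110 mm ahead of the button's centre (reader +y); it passes into the housing's mouth. Not to be touched.
- oil: Small brown glass bottle with black cap, 23 mm across, 58 mm high, loose, stands behind the rail. Origin: centre of underside. Leave alone.
- spare_dish: Second clear dish, 60 mm across, 16 mm high, loose on the worktop behind the rail. Origin: centre of underside. Leave alone.
- coverglass_box: Small white card box 30x50x14 mm, loose, in front of the rail. Origin: centre of underside. Leave alone.
- forceps: Steel forceps 14x130x8 mm, loose, lying in front of the rail. Origin: centre of underside. Leave alone.
- slide_box: Closed red card box 58x96x28 mm, loose, off the -y end of the rail. Origin: centre of underside. Leave alone.

How it is judged:
On the way, in this order (a step that is already met when the one before it is completed fails the run):
1. the lock button is pressed down before the carriage has moved 10 mm (value of joint lock_button above 0.003 m and distance of dish_center from where it was at the start of the episode below 0.01 m), for 0.05 s.
2. the carriage is home at its end stop with the button still held down (value of joint carriage above 0.127 m and value of joint lock_button above 0.003 m), for 0.05 s.
At the end, for the whole second after the job is handed in: The carriage stands at rest within 3 mm of its end stop, the lock button is up again (within 1 mm), and no loose thing is more than 15 mm from where it stood (value of joint carriage above 0.127 m and value of joint lock_button below 0.001 m and velocity of joint carriage below 0.005 m/s and distance of each of oil, spare_dish, coverglass_box, forceps, slide_box from where it was at the start of the episode below 0.015 m); the robot touches nothing.
It fails at once if the lock button comes up (less than 2 mm pressed) after the carriage has moved 12 mm and before it is within 5 mm of its end stop (value of joint lock_button below 0.002 m and distance of dish_center from where it was at the start of the episode above 0.012 m and value of joint carriage below 0.125 m).
It fails at once if the dish is lifted out of its tray (over 5 mm) (height (world z) of dish_center above 0.041 m).
It fails at once if the dish is touched (over 1 N) (contact force between the fingers and dish above 1 N).
It fails at once if the fingers straddle the button or the fence to grip it (height (world z) of the grasp point below 0.042 m and horizontal distance between the grasp point and button_top below 0.035 m and contact force between the fingers and carriage above 1 N).
It fails at once if a loose thing is pushed away or lifted (over 15 mm) (distance of any of oil, spare_dish, coverglass_box, forceps, slide_box from where it was at the start of the episode above 0.015 m).
It also fails if it takes over 37 s, if anything falls off the work surface, if the arm or the gripper's body presses on something with over 40 N, if the wrist force passes 120 N, or if a joint passes its speed limit or range.

ROBOT

A 6-joint arm with a two-finger parallel gripper is mounted at the origin on a cart in front of the work surface, level with it; the furniture and walls round the work are solid. World frame = base frame: x ahead of the robot, y to its left, z up, the work surface at z = 0. Lengths are in m, angles in rad, forces in N, time in s.
With the tool pointing down it reaches from about 0.275 to 0.725 m from the base axis. Payload 15.9 kg.
Tool frame: the origin (TCP) lies midway between the tips of the shut fingers; the grasp point (between the pads) lies 19 mm behind it; z points along the fingers, y is the line along which they close (so a half turn about z gives the same grasp; the last joint's range is limited). The gripper opens to 85 mm and grips with 20 to 120 N. Pads are 22 mm wide; open, the fingers measure 114 mm over their backs; the gripper's body (76 mm by 85 mm) begins 54 mm behind the grasp point. The pads swing forward as they close: fully open they stand 13 mm farther back than shut.
Start: joints at [-1.316, 0.213, -0.034, 1.323, 0, 1.571], TCP at [0.126, -0.484, 0.231] pointing down, gripper open.
Joint ranges: [-2.98, 2.98], [-0.74, 1.72], [-1.14, 1.35], [-2.1, 2.04], [-1.57, 1.44], [-3.14, 3.14]. Speed limits (rad/s): [1.89, 1.89, 2.39, 2.57, 3.14, 3.14].

INTERFACE

Orientations are given as a unit quaternion [w, x, y, z].
In Python, from rig import robot gives the robot as it stands. The module is installed in compiled form; this text tells all that it offers.
- The arm moves only by the tool arm_command, never from a script. Its argument "deltas" is a list that holds one entry, the list of rows, each a list of 7 numbers: the shift along the world's x, y, z as a fraction of full scale, then the turn, a rotation vector about the world's x, y, z as a fraction of full scale, then the opening, from 0 (shut) to 1 (fully open). A call has 1 to 5 rows; each row shifts and turns the commanded pose from where the row before left it; what a row does not reach is not made up. Full scale, the value 1, is 0.02 m for a shift and 0.15 rad for a turn. A row lasts 1/10 s, in which the tool goes at most 50 mm and 8.59 degrees, less where a joint would pass 70% of its speed; a pose out of reach is approached as far as the arm can. A call with a number of a shift or a turn outside -1 to 1 is refused whole. A call with a gripper value outside its range is refused whole. The fingers move at their own pace and stop on an object; the grip force is fixed at half the most. Time passes only in rows, so rows that do not move let the fingers close. It gives the time, the measured TCP pose, the force, the opening and the grip force at its end, in the units of the state.
- robot.get_obs(): the state, without advancing time (a new reading comes with each control period).
- robot.grab_frame(name): name is "scene" or "top"; returns the picture (480x640x3 uint8, blue, green, red); there is no depth.
- robot.calibration(name): a dict with "fx", "fy", "cx", "cy" (pixels), "T" (4x4, takes a point from camera to world coordinates). Camera axes: x right, y down, z forward; pixel columns grow to the right and rows downward; lengths in m; the calibration is good to about 2 mm. A picture is of the moment at which its call begins. calibration takes no time and is no camera call.
- robot.finish_job(): hands the job in; it is judged then, once.
The state is a dict: "time_s": time; "joint_positions": joint angles; "qd": joint speeds; "tau": joint torques, N m; "position": TCP position; "tool_rot": TCP orientation; "wrist_force": force on the tool from outside, world axes, zero at the start; "wrist_torque": the same for the moment, N m; "width": finger opening in m; "gripper_force": force on a finger pad.
Only numpy, scipy, OpenCV 4.12 (cv2) and the standard library are available. Lean on these libraries where they do the work, as an engineer would, in place of code of your own. Each camera call takes 0.05 s, during which the arm holds its last target. There are 200 camera calls.

## Working session

There is one attempt and no reset: what is moved stays moved. The work goes in short steps, Python scripts to look and compute and a tool call to move; the robot and the scene stay as the last step left them, time stands still between calls to the robot, and variables do not carry over. Pictures are saved under pics/ and viewed, at most 10 in all, crops included, and the job is handed in when it is done.

Besides the shell and the picture viewer there is one more tool, called after "Request:" as name([rows], argument=value, ...), one row to a line, values as JSON. arm_command: Moves the arm, as the interface text tells. Its arguments: {"type":"object","properties":{"deltas":{"type":"array"}},"required":["deltas"]}

```bash
mkdir -p pics; python3 - <<'E'
from rig import robot
import cv2,numpy as np
for n in("top","scene"):
    cv2.imwrite(f"pics/{n}0.png",robot.grab_frame(n)); c=robot.calibration(n); print(n,c["fx"],c["fy"],c["cx"],c["cy"]); print(np.round(c["T"],4))
o=robot.get_obs();print(o["time_s"],o["position"],o["tool_rot"],o["width"],o["wrist_force"])
E
```

```text
top 471.25836660941667 471.25836660941667 317.3861104729208 243.6338643796097
[[-0.0128 -0.9897  0.1427  0.432 ]
 [-0.9999  0.0141  0.0085 -0.0403]
 [-0.0104 -0.1425 -0.9897  0.9237]
 [ 0.      0.      0.      1.    ]]
scene 547.8359937368419 547.8359937368419 306.5949253205866 231.97740136977862
[[-0.696  -0.5411  0.4719  0.0956]
 [-0.7179  0.5124 -0.4713  0.4204]
 [ 0.0132 -0.6668 -0.7451  0.7639]
 [ 0.      0.      0.      1.    ]]
0.1 [ 0.12594856 -0.48355313  0.23087273] [-4.94937961e-04  9.91894414e-01  1.27063844e-01 -7.38746943e-05] 0.08504812821199469 [-1.27294678 -0.24050491 -0.10327786]
```

View pics/top0.png

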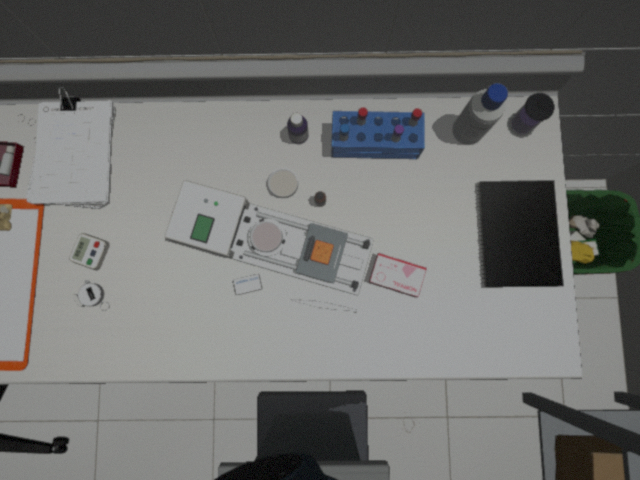

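View pics/scene0.png

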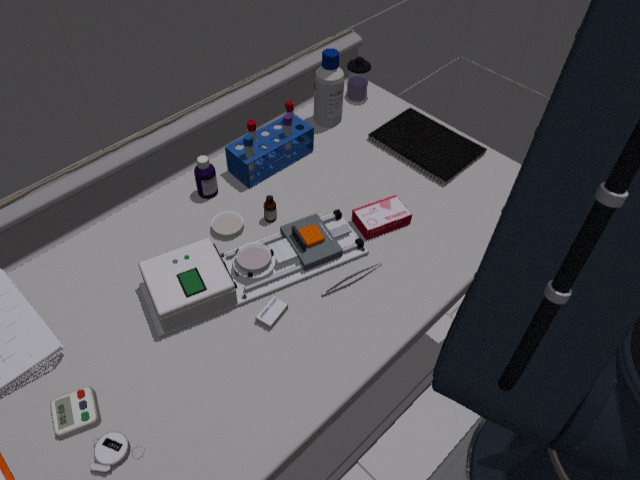

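Top view: orange button at about (322,252), dish (267,236), housing around (205,215), so the rail runs to image left and slightly up (world +y, slightly +x). The slide box is at (397,274) and the forceps near (325,305). The scene view agrees, with the button at (311,235).

```bash
cat > h.py <<'E'
from rig import robot
import cv2,numpy as np
def ray(n,u,v,z):
    c=robot.calibration(n);T=np.array(c["T"]);d=T[:3,:3]@[(u-c["cx"])/c["fx"],(v-c["cy"])/c["fy"],1];return T[:3,3]+d*(z-T[2,3])/d[2]
def proj(n,p):
    c=robot.calibration(n);T=np.array(c["T"]);q=T[:3,:3].T@(np.array(p)-T[:3,3]);return np.round([c["fx"]*q[0]/q[2]+c["cx"],c["fy"]*q[1]/q[2]+c["cy"]],1)
def orange(n,im,box):
    h=cv2.cvtColor(im,cv2.COLOR_BGR2HSV);m=cv2.inRange(h,(5,150,100),(22,255,255));k=np.zeros_like(m);x0,y0,x1,y1=box;k[y0:y1,x0:x1]=m[y0:y1,x0:x1]
    return k
E
python3 - <<'E'
from h import *
for n,b,z in(("top",(295,225,350,280),.044),("scene",(285,210,340,260),.044)):
    im=cv2.imread(f"pics/{n}0.png");k=orange(n,im,b);ys,xs=np.nonzero(k)
    r=cv2.minAreaRect(np.stack([xs,ys],1).astype(np.float32));print(n,len(xs),xs.mean(),ys.mean(),r)
    print(ray(n,xs.mean(),ys.mean(),z),ray(n,*r[0],z)); B=np.array([ray(n,*p,z)[:2] for p in cv2.boxPoints(r)]);print(B,np.linalg.norm(B-np.roll(B,1,0),axis=1))
im=cv2.imread("pics/top0.png")
c=cv2.resize(im[170:310,160:380],None,fx=3.6,fy=3.6,interpolation=cv2.INTER_CUBIC);cv2.imwrite("pics/c0.png",c)
im=cv2.imread("pics/scene0.png")
E
```

```text
top 295 321.2508474576271 251.73898305084745 ((321.4056396484375, 251.83016967773438), (16.895347595214844, 18.6810359954834), 15.945394515991211)
[ 0.54329229 -0.03980811  0.044     ] [ 0.54311532 -0.04009685  0.044     ]
[[ 0.53079521 -0.01985161]
 [ 0.56476438 -0.02990905]
 [ 0.55547968 -0.0604148 ]
 [ 0.5216202  -0.05021221]] [0.03171667 0.03542678 0.03188741 0.03536322]
scene 329 310.69300911854106 234.03951367781156 ((310.73077392578125, 233.84613037109375), (21.0786075592041, 18.02775764465332), 56.3099365234375)
[ 0.54311235 -0.03675262  0.044     ] [ 0.54339165 -0.03711909  0.044     ]
[[ 0.56599856 -0.02621671]
 [ 0.56502265 -0.0624685 ]
 [ 0.52104141 -0.04789766]
 [ 0.52271186 -0.01288431]] [0.0452934  0.03626492 0.04633204 0.03505317]
```

View pics/c0.png

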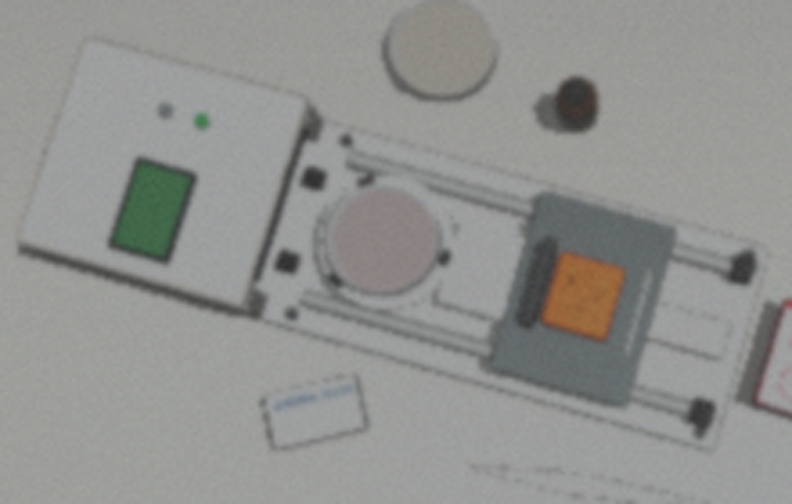

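The crop shows the button centre at crop (583,295), the fence at (538,282), the dish at (385,240), the housing top corners at (92,38), (310,100), (250,312), (20,248), and the plate's -y end corners at (768,245), (715,450). Next I get the rail direction.

```bash
python3 - <<'E'
from h import *
P=lambda u,v,z:ray("top",160+(u+.5)/3.6-.5,170+(v+.5)/3.6-.5,z)
A,B,C,D=[P(*p,.063) for p in((92,38),(310,100),(250,312),(20,248))]
E,F=P(768,245,.01),P(715,450,.01)
dish,bt,fe=P(385,240,.044),P(583,295,.044),P(538,282,.054)
ang=lambda d:np.degrees(np.arctan2(d[0],d[1]))
print("yaw toward +x from +y:",ang(A-B),ang(D-C),ang((A+D-E-F)),ang((B+C-E-F)),ang(dish-bt))
print("edge perp",ang(B-C)-90,ang(E-F)-90)
print("len",np.linalg.norm(A-B),np.linalg.norm(B-C),np.linalg.norm(E-F),np.linalg.norm(dish-bt))
u=(A+D-E-F)[:2];u/=np.linalg.norm(u);b=np.array([.5433,-.0385]);n=np.array([u[1],-u[0]])
end=((E+F)/2)[:2];mouth=((B+C)/2)[:2];print(u,end,mouth,(A+D)[:2]/2)
print("carriage y est from end/mouth", (b-end)@u-.165+.09,(b-mouth)@u+.09+.09,"lateral",(b-end)@n,(b-mouth)@n,"dish",dish,"fence",fe,(fe[:2]-b)@u)
E
```

```text
yaw toward +x from +y: 16.994438277332275 16.301853595004648 16.578474965000023 16.547488101240145 16.44907521562328
edge perp 15.043839747373255 15.951530757480711
len 0.12001253786889038 0.11463598812214858 0.11506071365059868 0.10808373702305046
[0.28532832 0.95842984] [ 0.51858924 -0.12573256] [0.5901611  0.11515665] [0.62512609 0.2321292 ]
carriage y est from end/mouth 0.015656962461242707 0.019360078709118655 lateral -0.0012063925470274899 -0.0010704854501090016 dish [0.57418388 0.06322241 0.044     ] fence [ 0.54941667 -0.0172529   0.054     ] 0.022109112191193627
```

Request:
arm_command([
  [[0.8,0.9,0,0,0,0.27,0],[0.8,0.9,0,0,0,0.27,0],[0.8,0.9,0,0,0,0.27,0],[0.8,0.9,0,0,0,0.27,0],[0.8,0.9,0,0,0,0.27,0]],
])

```text
time_s: 0.6
position: [0.2065, -0.3929, 0.2311]
tool_rot: [-0.0, 0.974, 0.227, -0.0]
wrist_force: [0.4, -0.5, 1.0]
width: 0.0123
gripper_force: 0.0
```

Request:
arm_command([
  [[0.8,0.9,0,0,0,0.27,0],[0.8,0.9,0,0,0,0.27,0],[0.8,0.9,0,0,0,0.27,0],[0.8,0.9,0,0,0,0.27,0],[0.8,0.9,0,0,0,0.27,0]],
])

```text
time_s: 1.1
position: [0.2865, -0.3029, 0.2311]
tool_rot: [-0.0, 0.946, 0.325, -0.0]
wrist_force: [-0.4, -0.1, 1.2]
width: 0.0003
gripper_force: 0.0
```

Request:
arm_command([
  [[0.8,0.9,0,0,0,0.27,0],[0.8,0.9,0,0,0,0.27,0],[0.8,0.9,0,0,0,0.27,0],[0.8,0.9,0,0,0,0.27,0],[0.8,0.9,0,0,0,0.27,0]],
])

```text
time_s: 1.6
position: [0.3665, -0.2129, 0.2311]
tool_rot: [-0.0, 0.908, 0.419, -0.0]
wrist_force: [0.7, 0.1, -0.6]
width: 0.0001
gripper_force: 0.0
```

Request:
arm_command([
  [[0.8,0.9,-0.5,0,0,0.27,0],[0.8,0.9,-0.5,0,0,0.27,0],[0.8,0.9,-0.5,0,0,0.27,0],[0.8,0.9,-0.5,0,0,0.27,0],[0.8,0.9,-0.5,0,0,0.27,0]],
])

```text
time_s: 2.1
position: [0.4464, -0.1229, 0.1807]
tool_rot: [-0.0, 0.861, 0.508, -0.0]
wrist_force: [1.0, -0.4, 0.9]
width: 0.0005
gripper_force: 0.0
```

Request:
arm_command([
  [[0.98,0.91,-0.9,0,0,0.29,0],[0.98,0.91,-0.9,0,0,0.29,0],[0.98,0.91,-0.9,0,0,0.29,0],[0.98,0.91,-0.9,0,0,0.29,0],[0.98,0.91,-0.8,0,0,0.29,0]],
])

```text
time_s: 2.6
position: [0.5443, -0.032, 0.0921]
tool_rot: [-0.0, 0.801, 0.599, -0.0]
wrist_force: [-0.6, -0.4, -0.0]
width: 0.0003
gripper_force: 0.0
```

```bash
python3 - <<'E'
from h import *
ims=[]
for n in("top","scene"):
    im=robot.grab_frame(n);o=robot.get_obs();p=o["position"];u,v=proj(n,p).astype(int);u0,v0=u-45,v-45
    ims.append(cv2.resize(im[v0:v0+100,u0:u0+90],(396,440),interpolation=cv2.INTER_CUBIC));print(n,u0,v0,u,v)
print(p,o["tool_rot"]);cv2.imwrite("pics/c1.png",np.hstack(ims))
E
```

```text
top 270 202 315 247
scene 263 172 308 217
[ 0.54433517 -0.03088427  0.09073753] [-0.0011304   0.80032421  0.59956556 -0.00101104]
```

View pics/c1.png

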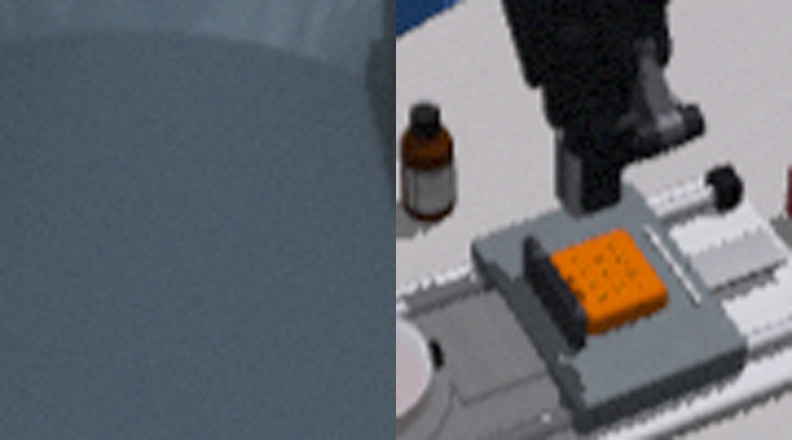

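Side view: shut fingertips at crop (588,205), matching the projected TCP and above the button. The alignment looks right, so I descend.

Request:
arm_command([
  [[0.05,0,-0.6,0,0,0,0],[0,0,-0.6,0,0,0,0],[0,0,-0.6,0,0,0,0],[0,0,-0.3,0,0,0,0],[0,0,0,0,0,0,0]],
])

```text
time_s: 3.2
position: [0.5442, -0.0332, 0.0504]
tool_rot: [-0.0, 0.802, 0.598, -0.001]
wrist_force: [-0.8, 0.0, -0.3]
width: 0.0002
gripper_force: 0.0
```

Request:
arm_command([
  [[0,0,-0.2,0,0,0,0],[0,0,-0.2,0,0,0,0],[0,0,0,0,0,0,0],[0,0,0,0,0,0,0]],
])

```text
time_s: 3.6
position: [0.5453, -0.0329, 0.0436]
tool_rot: [0.0, 0.801, 0.598, 0.0]
wrist_force: [-0.3, -0.6, 2.8]
width: 0.0002
gripper_force: 1.5
```

Request:
arm_command([
  [[0,0,-0.15,0,0,0,0],[0,0,-0.15,0,0,0,0],[0,0,0,0,0,0,0]],
])

```text
time_s: 3.9
position: [0.5453, -0.0329, 0.0372]
tool_rot: [0.0, 0.801, 0.598, 0.0]
wrist_force: [1.9, -1.6, 6.1]
width: -0.0002
gripper_force: 2.7
```

Request:
arm_command([
  [[0,0,-0.1,0,0,0,0],[0,0,0,0,0,0,0],[0,0,0,0,0,0,0]],
])

```text
time_s: 4.2
position: [0.5455, -0.0328, 0.0359]
tool_rot: [0.0, 0.801, 0.598, 0.0]
wrist_force: [-1.0, -0.9, 12.7]
width: -0.0003
gripper_force: 6.5
```

Request:
arm_command([
  [[0.04,0.14,0,0,0,0,0],[0.04,0.14,0,0,0,0,0],[0.08,0.28,0,0,0,0,0],[0.08,0.28,0,0,0,0,0],[0,0,0,0,0,0,0]],
])

```text
time_s: 4.7
position: [0.5507, -0.0154, 0.036]
tool_rot: [0.0, 0.801, 0.598, 0.001]
wrist_force: [-0.3, 0.9, 11.2]
width: -0.0002
gripper_force: 5.9
```

```bash
python3 - <<'E'
from h import *
im=robot.grab_frame("scene");u,v=proj("scene",robot.get_obs()["position"]).astype(int)
cv2.imwrite("pics/c2.png",cv2.resize(im[v-60:v+50,u-60:u+60],None,fx=5,fy=5,interpolation=cv2.INTER_CUBIC));print(robot.get_obs()["position"],robot.get_obs()["wrist_force"])
E
```

```text
[ 0.55060405 -0.01560713  0.03594794] [ 0.42071371  0.96844618 11.55072614]
```

View pics/c2.png

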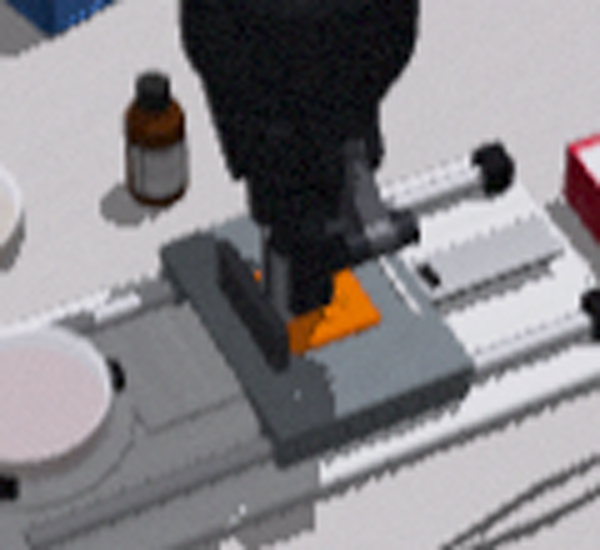

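The button is held down, the carriage follows, and the fingertip sits right at the fence. I continue.

Request:
arm_command([
  [[0.11,0.38,0,0,0,0,0],[0.14,0.48,0,0,0,0,0],[0.14,0.48,0,0,0,0,0],[0.14,0.48,0,0,0,0,0],[0.11,0.38,0,0,0,0,0]],
])

```text
time_s: 5.25
position: [0.5638, 0.0283, 0.036]
tool_rot: [0.001, 0.801, 0.598, 0.001]
wrist_force: [3.7, -2.7, 9.5]
width: -0.0001
gripper_force: 4.5
```

Request:
arm_command([
  [[0.11,0.38,0,0,0,0,0],[0.11,0.38,0,0,0,0,0],[0.11,0.38,0,0,0,0,0],[0.08,0.28,0,0,0,0,0],[0.04,0.14,0,0,0,0,0]],
])

```text
time_s: 5.75
position: [0.573, 0.0595, 0.036]
tool_rot: [0.001, 0.801, 0.598, 0.001]
wrist_force: [3.8, -3.2, 7.9]
width: 0.0001
gripper_force: 4.1
```

Request:
arm_command([
  [[0.08,0.14,-0.06,0,0,0,0],[0.06,0.14,0,0,0,0,0],[0.05,0.14,0,0,0,0,0],[0.05,0.14,0,0,0,0,0],[0.05,0.14,0,0,0,0,0]],
])

```text
time_s: 6.25
position: [0.578, 0.0737, 0.0357]
tool_rot: [0.0, 0.801, 0.598, 0.001]
wrist_force: [-8.0, 0.6, 29.0]
width: -0.0
gripper_force: 14.6
```

Request:
arm_command([
  [[0.04,0.14,0,0,0,0,0],[0.04,0.14,0,0,0,0,0],[0,0,0,0,0,0,0]],
])

```text
time_s: 6.55
position: [0.5792, 0.078, 0.0357]
tool_rot: [0.001, 0.802, 0.598, -0.0]
wrist_force: [-9.8, -8.8, 31.0]
width: -0.0002
gripper_force: 15.4
```

Request:
arm_command([
  [[0.02,0.1,0,0,0,0,0],[0.02,0.1,0,0,0,0,0],[0,0,0,0,0,0,0]],
])

```text
time_s: 6.85
position: [0.5801, 0.0806, 0.0356]
tool_rot: [0.002, 0.802, 0.598, -0.001]
wrist_force: [-7.9, -19.6, 31.2]
width: -0.0
gripper_force: 16.1
```

Request:
arm_command([
  [[0.02,0.1,0,0,0,0,0],[0.02,0.1,0,0,0,0,0],[0,0,0,0,0,0,0]],
])

```text
time_s: 7.15
position: [0.5801, 0.0808, 0.0356]
tool_rot: [0.005, 0.803, 0.597, -0.003]
wrist_force: [-15.2, -46.5, 39.3]
width: -0.0002
gripper_force: 28.9
```

```bash
python3 - <<'E'
from h import *
im=robot.grab_frame("scene");u,v=proj("scene",robot.get_obs()["position"]).astype(int)
cv2.imwrite("pics/c3.png",cv2.resize(im[v-50:v+60,u-60:u+60],None,fx=5,fy=5,interpolation=cv2.INTER_CUBIC));print(u,v,robot.get_obs()["position"],robot.get_obs()["wrist_force"])
E
```

```text
246 261 [0.58009783 0.08081568 0.03559782] [-14.9856159  -46.18016105  39.9775169 ]
```

View pics/c3.png

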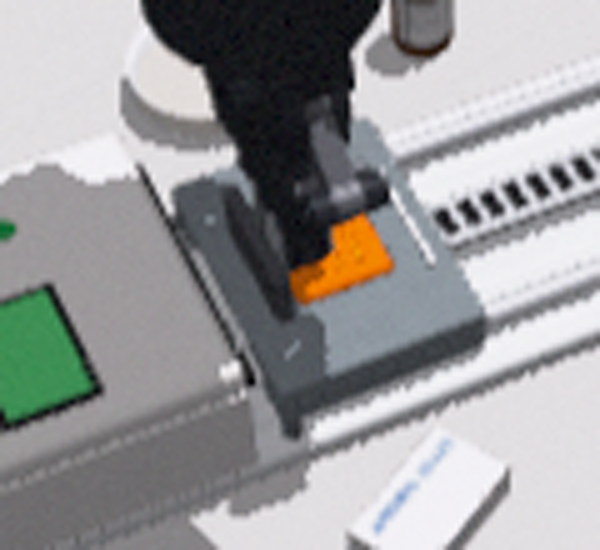

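The carriage butts at the end stop: the TCP stalled while the force rose to 48 N. Now I relax the push a little, keeping some forward force, then lift straight up.

Request:
arm_command([
  [[-0.03,-0.1,0,0,0,0,0],[-0.03,-0.1,0,0,0,0,0],[0,0,0,0,0,0,0]],
])

```text
time_s: 7.5
position: [0.58, 0.0806, 0.0356]
tool_rot: [0.002, 0.802, 0.597, -0.0]
wrist_force: [-5.7, -17.5, 27.9]
width: -0.0
gripper_force: 14.0
```

Request:
arm_command([
  [[0,0,0.2,0,0,0,0],[0,0,0.3,0,0,0,0],[0,0,0.4,0,0,0,0],[0,0,0.6,0,0,0,0],[0,0,0.8,0,0,0,0]],
])

```text
time_s: 8.0
position: [0.5789, 0.0828, 0.0802]
tool_rot: [-0.0, 0.801, 0.598, -0.001]
wrist_force: [-0.4, 0.8, 0.7]
width: 0.0003
gripper_force: 0.0
```

Request:
arm_command([
  [[0,0,1,0,0,0,0],[0,0,1,0,0,0,0],[0,0,1,0,0,0,0],[-0.5,-0.5,1,0,0,0,0],[-0.5,-0.5,1,0,0,0,0]],
])

```text
time_s: 8.5
position: [0.5591, 0.0629, 0.1811]
tool_rot: [-0.0, 0.801, 0.598, 0.0]
wrist_force: [-0.9, 0.4, -0.4]
width: 0.0004
gripper_force: 0.0
```

```bash
python3 - <<'E'
from h import *
im=robot.grab_frame("scene");u,v=246,261
cv2.imwrite("pics/c4.png",cv2.resize(im[v-60:v+60,u-100:u+60],None,fx=4.8,fy=4.8,interpolation=cv2.INTER_CUBIC));o=robot.get_obs();print(o["position"],o["wrist_force"])
k=orange("scene",im,(210,220,300,300));ys,xs=np.nonzero(k);p=ray("scene",xs.mean(),ys.mean(),.044);print(len(xs),p,(p[:2]-[.5431,-.03675])@[.284,.959])
E
```

```text
[0.55906967 0.06166001 0.18458465] [ 1.87256524 -1.68704054  4.45441549]
386 [0.57606705 0.07358488 0.044     ] 0.11517379518134303
```

View pics/c4.png

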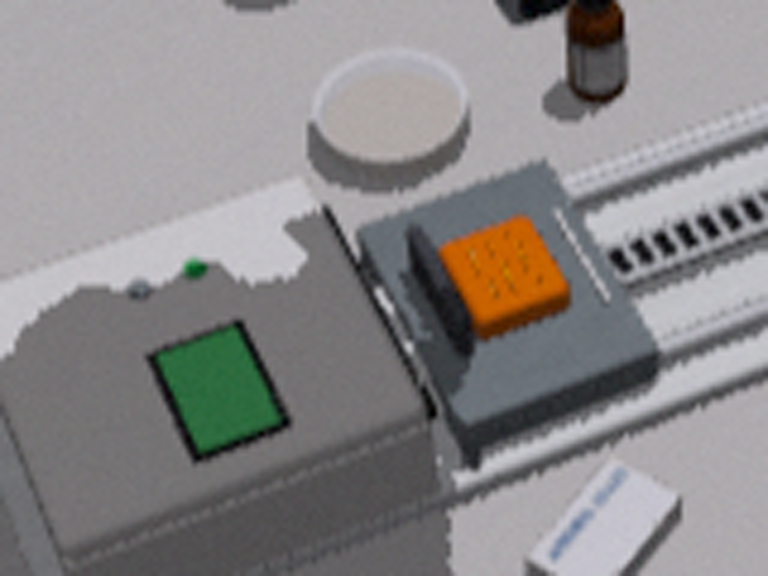

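The button is up at crop (505,275), the carriage is at the housing after about 115 mm of travel, and the loose things in view have not moved. I hand in.

Request:
arm_command([
  [[0,0,0,0,0,0,0],[0,0,0,0,0,0,0]],
])

```text
time_s: 8.75
position: [0.5594, 0.063, 0.1798]
tool_rot: [-0.0, 0.801, 0.598, -0.0]
wrist_force: [0.2, 0.6, -0.3]
width: -0.0001
gripper_force: 0.0
```

```bash
python3 -c "
from rig import robot
print(robot.finish_job())"
```

```text
the job is handed in; nothing more can be done
None
```

I pushed the carriage to its end stop with the button held down, let the button spring up and moved the hand clear; the job is handed in at about 8.8 s, and no verdict was returned.

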